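Square a framed filter into the corner stop with a hand pusher

TASK

Pick up the orange-handled pusher and use it to nudge the square framed filter on the white plate until it is fully home against both blue fences, pressing their yellow strips right in and lying square along each; find the stops by feel, push gently because it is glass, keep it flat and never touch it with the gripper. Then stand the pusher upright back on its black mat and let go, leaving the filter home in the corner and the lens, cap and filter rack where they are.

Things in the scene. Friction and masses are not known exactly. Their poses are not given: they have to be found in the camera images.
- bed: White squaring plate 170 x 170 x 8 mm, fixed on the glass shelf (top at z = 0), yaw up to 0.5 rad. Origin at the centre of its underside. Two blue fences at a right angle, 12 mm above the plate, 10 mm thick, 120 mm long, along its +x (far) and +y (left) sides; -x and -y sides open. Each fence is set at will in a 12 mm range and stays there; the settings are not measured: find them by touch or sight.
- corner (a point): A point on the plate's top, at (70, 70, 8) mm in the plate's frame, same axes: the inner corner if both fences were set outermost. With the filter home its centre lies 40 to 52 mm from this point towards -x (far fence's setting) and, independently, 40 to 52 mm towards -y (left fence's setting), its sides parallel to these axes.
- far_strip (a joint): Yellow feeler strip along the whole inner face of the far fence, 9 mm high, standing 4 mm proud. 0 = out, 0.004 m = pressed fully in (towards the plate's +x), where it stops hard and the filter is home. Its spring (0.05 N) is too weak to push the filter back.
- left_strip (a joint): The same strip on the left fence; 0 = out, 0.004 m = pressed fully in (towards the plate's +y).
- filter: Square amber glass filter in a black frame, 80 x 80 x 7 mm, about 90 g, lying loose and flat on the plate, up to 50 mm short of each stop, up to 0.3 rad off square. Origin at the centre of its underside; its +x side goes to the far fence, +y side to the left one. Slides at under 2 N; stops hard when a strip is fully in. A push over 15 N is too rough.
- filter_center (a point): Centre of the filter, half-way up (3.5 mm above its underside), same axes as the filter.
- pusher_center (a point): Centre of the upright pusher, half-way up its 96 mm height. White square foot 36 x 36 x 14 mm (its four upright faces push) with an orange handle 16 x 16 mm square from the middle of the foot up to 96 mm above the underside. Axes along the sides of foot and handle, z up the handle. About 90 g.
- pusher: The same pusher; origin at the centre of its foot's underside.
- mat: Fixed black rubber mat 90 x 90 x 3 mm on the shelf, to the left or to the right of the plate, on which the pusher stands at the start. Origin at the centre of its underside; the pusher's foot must end on it.
- macro_lens: Bystander: black macro lens standing upright, 67 mm across, 62 mm high, on the other side of the plate from the mat. Origin at the centre of its underside.
- body_cap: Bystander: grey body cap, a disc 58 mm across and 12 mm high, beyond the plate. Origin at the centre of its underside.
- filter_rack: Bystander: grey slotted rack 80 x 110 mm with three round filters standing in it, 86 mm high overall, at the far right of the shelf. Origin at the centre of its underside.
There are look-alikes about, which are no part of the job. There is more than one size of the filter; the job needs the smallest.

How it is judged:
On the way:
1. the pusher presses the filter (at least 1.5 N) while both yellow strips are pressed in to within 1.5 mm of their stops and the filter is square with the plate within 0.025 rad (value of joint each of far_strip, left_strip above 0.0025 m and x of filter_center in the frame of corner above -0.0545 m and y of filter_center in the frame of corner above -0.0545 m and angle between the x axis of filter_center and the x axis of corner, either way round below 0.025 rad and z of filter_center in the frame of corner below 0.0055 m and contact force between pusher and filter above 1.5 N), for 0.1 s.
At the end, for the whole second after the job is handed in: The filter lies flat in the corner, both strips held in over 2.5 of their 4 mm, its centre within 54.5 mm of the corner point along each axis, square within 0.025 rad; the pusher stands upright (0.08 rad) on its mat, within 40 mm of the mat centre along each side, released and at rest (value of joint each of far_strip, left_strip above 0.0025 m and x of filter_center in the frame of corner above -0.0545 m and y of filter_center in the frame of corner above -0.0545 m and angle between the x axis of filter_center and the x axis of corner, either way round below 0.025 rad and z of filter_center in the frame of corner below 0.0055 m and x of pusher in the frame of mat between -0.04 and 0.04 m and y of pusher in the frame of mat between -0.04 and 0.04 m and angle between pusher's own z axis and vertical below 0.08 rad and z of pusher in the frame of mat between 0.001 and 0.006 m and linear speed of each of pusher, filter below 0.01 m/s); the robot touches nothing.
It fails at once if a finger or the arm touches the filter (contact force between any of the fingers, the arm and filter above 0.3 N).
It fails at once if the filter is pushed by the pusher with more than 15 N (contact force between pusher and filter above 15 N).
It fails at once if the filter is tipped or lifted (angle between filter's own z axis and vertical above 0.12 rad or z of filter_center in the frame of corner above 0.01 m).
It fails at once if a bystander (lens, cap, rack) is moved more than 10 mm (distance of any of macro_lens, body_cap, filter_rack from where it was at the start of the episode above 0.01 m).
It also fails if it takes over 56 s, if anything falls off the work surface, if the arm or the gripper's body presses on something with over 40 N, if the wrist force passes 120 N, or if a joint passes its speed limit or range.

ROBOT

A 6-joint arm with a two-finger parallel gripper is mounted at the origin on the work surface. World frame = base frame: x ahead of the robot, y to its left, z up, the work surface at z = 0. Lengths are in m, angles in rad, forces in N, time in s.
With the tool pointing down it reaches from about 0.25 to 0.775 m from the base axis. Payload 4 kg.
Tool frame: the origin (TCP) lies midway between the tips of the shut fingers; the grasp point (between the pads) lies 19 mm behind it; z points along the fingers, y is the direction in which the jaws open and shut (so a half turn about z gives the same grasp; the last joint's range is limited). The gripper opens to 94 mm and grips with 3 to 60 N. Pads are 16 mm wide; open, the fingers measure 119 mm over their backs; the gripper's body (75 mm by 177 mm) begins 78 mm behind the grasp point.
Start: joints at [1.234, 0.087, 1.371, -0, 1.684, -0.103], TCP at [0.127, 0.535, 0.206] pointing down, gripper open.
Joint ranges: [-3.1, 3.1], [-0.76, 2.03], [0.27, 2.55], [-1.08, 4.22], [0.17, 2.65], [-2.57, 2.57]. Speed limits (rad/s): [2.79, 2.79, 3.14, 3.14, 3.14, 3.14].

INTERFACE

Orientations are given as [roll, pitch, yaw] about the fixed x, y, z axes, in that order (R = Rz(yaw) Ry(pitch) Rx(roll)).
In Python, from bench import robot gives the robot as it stands.
- The arm moves only by the tool drive_tool, never from a script. Its argument "series" is a list that holds one entry, the list of rows, each a list of 7 numbers: the turn, a rotation vector about the tool's x, y, z in rad, then the shift along the tool's x, y, z in cm, then the opening in per cent of the stroke, from 0 (shut) to 100 (fully open). In form: [[[rx, ry, rz, tx, ty, tz, fingers], ...]]. A call has 1 to 20 rows; each row is the pose to reach, as a shift and turn from the pose measured when the call began, along the tool's axes at that moment; what a row does not reach only later rows make up. A row lasts 1/10 s, in which the tool goes at most 50 mm and 8.59 degrees, less where a joint would pass 70% of its speed; a pose out of reach is approached as far as the arm can. A call with a gripper value outside its range is refused whole. The fingers move at their own pace and stop on an object; the grip force is fixed at half the most. Time passes only in rows, so rows that repeat a pose let the fingers close. It gives the time, the measured TCP pose, the force and the opening at its end, in the units of the state.
- robot.get_obs(): the state, without advancing time (a new reading comes with each control period).
- robot.snapshot(name): name is "side" or "top" or "wrist"; returns a dict with "img" (420x560x3 uint8, blue, green, red), "depth" (420x560 float32, m along the optical axis (not along the pixel's ray), 0 where there is no reading), "vertical_fov" (degrees; the focal length in pixels is half the picture's height over the tangent of half this angle, whatever the lens; pixels are square), "cx", "cy" (the principal point, pixels), "dist_coeffs" ([k1, k2, p1, p2, k3] as OpenCV has them; the pictures are not rectified), "rvec" (rotation vector, rad) and "tvec" (3), from world to camera coordinates, as OpenCV has them. Camera axes: x right, y down, z forward; pixel columns grow to the right and rows downward; lengths in m; the calibration is good to about 2 mm. A picture is of the moment at which its call begins.
- robot.close_job(): hands the job in, once; it reports no verdict.
The state is a dict: "time": time; "joint_positions": joint angles; "qvel": joint speeds; "joint_torque": joint torques, N m; "tool_pos": TCP position; "ee_rot": TCP orientation; "wrist_force": force on the tool from outside, world axes, zero at the start; "wrist_torque": the same for the moment, N m; "width": finger opening in m.
Only numpy, scipy, OpenCV 4.12 (cv2) and the standard library are available. Lean on these libraries where they do the work, as an engineer would, in place of code of your own. Each camera call takes 0.05 s, during which the arm holds its last target.

## Working session

There is one attempt and no reset: what is moved stays moved. The work goes in short steps, Python scripts to look and compute and a tool call to move; the robot and the scene stay as the last step left them, time stands still between calls to the robot, and variables do not carry over. Pictures are saved under pics/ and viewed, and the job is handed in when it is done.

Besides the shell and the picture viewer there is one more tool, called after "Call:" as name([rows], argument=value, ...), one row to a line, values as JSON. drive_tool: Moves the arm, as the interface text tells. Its arguments: {"type":"object","properties":{"series":{"type":"array","items":{"type":"array","items":{"type":"array","items":{"type":"number"}}}}},"required":["series"]}

```bash
ls; mkdir -p pics
cat > h.py <<'E'
import numpy as np,cv2
from bench import robot
from scipy.spatial.transform import Rotation as Rn
def snap(n,name=None):
    s=robot.snapshot(n)
    if name: cv2.imwrite('pics/%s.png'%name,s['img'])
    return s
def K(s):
    f=210/np.tan(np.radians(s['vertical_fov'])/2)
    return np.array([[f,0,s['cx']],[0,f,s['cy']],[0,0,1]])
def pix2plane(s,uv,z):
    uv=np.asarray(uv,float).reshape(-1,1,2)
    n=cv2.undistortPoints(uv,K(s),np.array(s['dist_coeffs'],float))[:,0]
    R=cv2.Rodrigues(np.array(s['rvec'],float))[0];t=np.array(s['tvec'],float).ravel()
    d=np.c_[n,np.ones(len(n))]@R; c=-R.T@t
    k=(z-c[2])/d[:,2]
    return c+d*k[:,None]
def pixdepth(s,uv):
    uv=np.asarray(uv,float).reshape(-1,2)
    n=cv2.undistortPoints(uv.reshape(-1,1,2),K(s),np.array(s['dist_coeffs'],float))[:,0]
    R=cv2.Rodrigues(np.array(s['rvec'],float))[0];t=np.array(s['tvec'],float).ravel()
    z=s['depth'][uv[:,1].astype(int),uv[:,0].astype(int)]
    return (np.c_[n,np.ones(len(n))]*z[:,None]-t)@R
def proj(s,P):
    return cv2.projectPoints(np.asarray(P,float).reshape(-1,1,3),np.array(s['rvec'],float),np.array(s['tvec'],float),K(s),np.array(s['dist_coeffs'],float))[0][:,0]
E
python3 - <<'E'
from h import *
np.set_printoptions(precision=4,suppress=True)
for n in ['side','top','wrist']:
    s=snap(n,n+'0'); print(n,s['vertical_fov'],s['dist_coeffs'],(-cv2.Rodrigues(np.array(s['rvec'],float))[0].T@np.array(s['tvec'],float).ravel()))
print(robot.get_obs())
E
```

```text
pics
side 54.22921438797294 [-0.0321  0.      0.      0.      0.    ] [ 0.3425 -0.6384  0.5028]
top 49.06768034784389 [-0.0338  0.      0.      0.      0.    ] [0.3506 0.0325 1.2126]
wrist 64.36188792740401 [-0.0754  0.      0.      0.      0.    ] [0.0534 0.5526 0.3848]
{'time': 0.15, 'joint_positions': array([ 1.2339,  0.0878,  1.3719, -0.    ,  1.6836, -0.1031]), 'qvel': array([-0.0007, -0.0021, -0.0061, -0.001 , -0.0012,  0.0007]), 'joint_torque': array([  0.0009, -34.0643, -30.2794,   0.0718,   0.0305,  -0.0001]), 'tool_pos': array([0.1273, 0.5346, 0.2046]), 'ee_rot': array([-3.1399, -0.0002,  2.9077]), 'wrist_force': array([ 0.5078, -0.0856,  0.3271]), 'wrist_torque': array([-0.0234,  0.0271,  0.0327]), 'width': 0.09443398604444775}
```

View pics/top0.png

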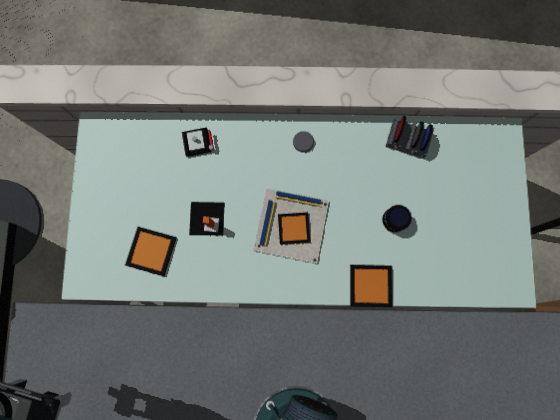

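View pics/side0.png

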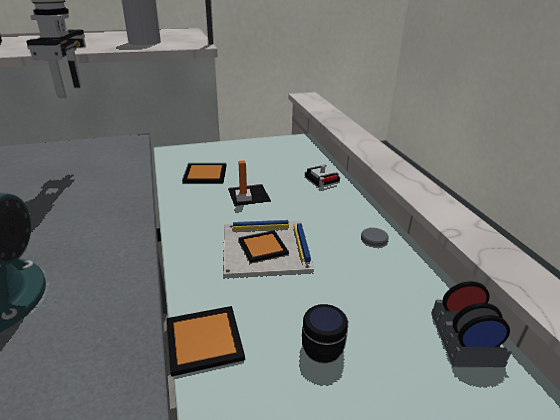

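View pics/wrist0.png

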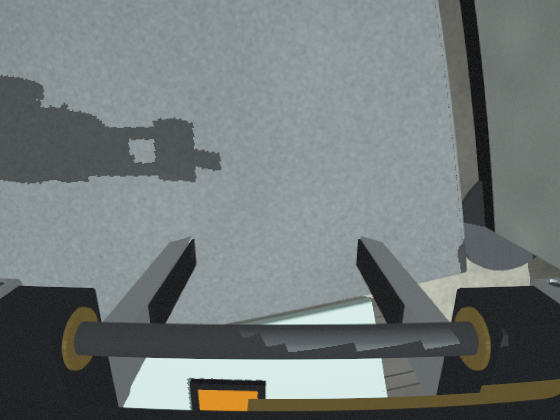

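Top view: mat at about (207,219) with the pusher at (211,223), plate at (292,227) with the filter at (294,228), lens at (397,218), cap at (303,142) and rack at (410,137). Amber decoys are at (151,251) and (371,285). Next I'll measure.

```bash
cat > seg.py <<'E'
from h import *
def comps(m,amin=30):
    n,l,st,c=cv2.connectedComponentsWithStats(m.astype(np.uint8))
    return [(l==i) for i in range(1,n) if st[i,4]>=amin]
def rect(m):
    c=max(cv2.findContours(m.astype(np.uint8),cv2.RETR_EXTERNAL,cv2.CHAIN_APPROX_NONE)[0],key=cv2.contourArea)
    return cv2.boxPoints(cv2.minAreaRect(c))
E
python3 - <<'E'
from seg import *
np.set_printoptions(precision=4,suppress=True)
s=snap('top'); im=s['img'];cv2.imwrite('pics/topc.png',cv2.resize(im[170:290,170:350],None,fx=4,fy=4,interpolation=cv2.INTER_NEAREST)[:,:])
hsv=cv2.cvtColor(im,cv2.COLOR_BGR2HSV);H,S,V=cv2.split(hsv)
for nm,m,z in [('amber',(H>5)&(H<20)&(S>150)&(V>120),.0145),('blue',(H>100)&(H<125)&(S>120),.02),('yellow',(H>20)&(H<35)&(S>110),.017),('black',(V<45),.003)]:
    for c in comps(m,25):
        b=rect(c);P=pix2plane(s,b,z);e=P[1]-P[0];e2=P[2]-P[1]
        print(nm,c.sum(),b.mean(0),'P',P.mean(0)[:2],'len',np.linalg.norm(e),np.linalg.norm(e2),'ang',np.arctan2(e[1],e[0])%(np.pi/2))
for uv in [(207,210),(292,250),(120,200),(294,228),(200,270)]: print(uv,pixdepth(s,[uv]))
E
```

```text
amber 37 [205.5 219. ] P [0.5257 0.2444] len 0.01601328821538731 0.013259503317139302 ang 0.047416233093079074
amber 557 [293.8059 227.9765] P [0.506  0.0112] len 0.06162692270682684 0.06258480297914094 ang 0.0940848657614719
amber 1019 [150.1793 250.6227] P [0.4399 0.386 ] len 0.08475413568678566 0.08444613845703892 ang 1.3588205689159714
amber 1097 [371.  285.5] P [ 0.3606 -0.1888] len 0.0826328938821461 0.08365125504068714 ang 0.01589845294921921
blue 103 [425.05 136.85] P [ 0.7595 -0.3411] len 0.06813799700928859 0.013621796898670971 ang 1.2275044963146329
blue 153 [298.4789 197.1088] P [0.5874 0.0001] len 0.009146177724184057 0.1165459582382759 ang 1.4025517843471198
blue 161 [265.5796 222.1221] P [0.5198 0.0852] len 0.11797146543224893 0.009402291684778975 ang 1.3889597033235825
blue 239 [399.2 216.6] P [ 0.5397 -0.2645] len 0.045832814847892825 0.04636796861577441 ang 1.095783383565191
yellow 92 [297.5624 200.6788] P [0.5784 0.0023] len 0.005959190180273246 0.11564666652133916 ang 1.4017009825439077
yellow 70 [269.4339 222.9864] P [0.5181 0.0752] len 0.11874932356316771 0.0043
[... 1465 characters left out ...]
45029850415164 0.017545915965018467 ang 0.34324707481187344
black 1968 [166.5502 411.8195] P [0.0389 0.3241] len 0.0718742026375834 0.31473732157900874 ang 1.3558025284180044
black 1108 [ 29.5 403. ] P [0.0486 0.6744] len 0.07795488433569306 0.15423051446593058 ang 0.10799692963252862
black 921 [327.8621 408.3448] P [ 0.0565 -0.0794] len 0.04569531541133457 0.18961662948742644 ang 1.1898686635880475
black 86 [282.7311 411.8574] P [0.0459 0.0324] len 0.04532686123385901 0.03875904190324606 ang 0.24157994801970872
(207, 210) [[0.5516 0.2434 0.0041]]
(292, 250) [[0.4486 0.015  0.0076]]
(120, 200) [[0.5758 0.4817 0.0001]]
(294, 228) [[0.5057 0.0107 0.0149]]
(200, 270) [[ 0.3926  0.2553 -0.0001]]
```

View pics/topc.png

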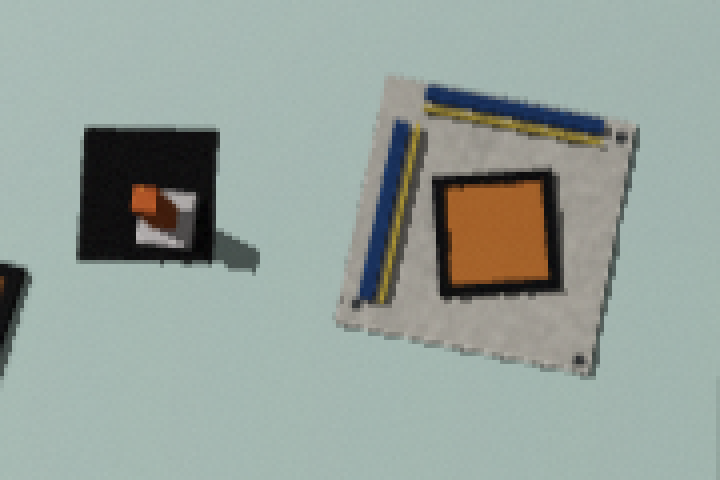

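Call:
drive_tool([
  [[0, 0, 0.3, -9.6, -8.1, -3, 100], [0, 0, 0.6, -19.2, -16.2, -6, 100], [0, 0, 0.9, -28.8, -24.3, -7.5, 100], [0, 0, 1.2, -38.4, -32.4, -7.5, 100], [0, 0, 1.5, -48, -40.5, -7.5, 100], [0, 0, 1.5, -48, -40.5, -7.5, 100], [0, 0, 1.5, -48, -40.5, -7.5, 100], [0, 0, 1.5, -48, -40.5, -7.5, 100], [0, 0, 1.5, -48, -40.5, -7.5, 100], [0, 0, 1.5, -48, -40.5, -7.5, 100], [0, 0, 1.5, -48, -40.5, -7.5, 100], [0, 0, 1.5, -48, -40.5, -7.5, 100], [0, 0, 1.5, -48, -40.5, -7.5, 100], [0, 0, 1.5, -48, -40.5, -7.5, 100], [0, 0, 1.5, -48, -40.5, -7.5, 100], [0, 0, 1.5, -48, -40.5, -7.5, 100]],
])

```text
time: 1.8
tool_pos: [0.4999, 0.0305, 0.2802]
ee_rot: [-3.141, 0.001, 1.409]
wrist_force: [-0.1, -0.2, -0.7]
width: 0.094
```

Run:
```python
from seg import *
s=snap('wrist','w1'); np.save('w1.npy',s,allow_pickle=True)
o=robot.get_obs();print(o['tool_pos'],o['ee_rot'],o['time'])
```

```text
[0.4998397  0.03070646 0.28033809] [-3.14131797e+00  1.02972624e-03  1.40945566e+00] 1.85
```

View pics/w1.png

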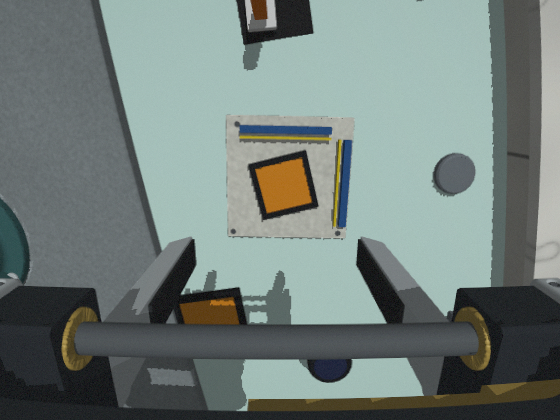

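The wrist view shows the plate at about (290,178), the filter at (284,185), and the pusher and mat cut off at the top (265,15). I'll measure the plate here.

```bash
cat > plate.py <<'E'
from seg import *
np.set_printoptions(precision=4,suppress=True)
def fence(s,roi=None):
    im=s['img'];H,S,V=cv2.split(cv2.cvtColor(im,cv2.COLOR_BGR2HSV)); out=[]
    r=np.zeros(H.shape,bool); r[:] = roi is None
    if roi: r[roi[1]:roi[3],roi[0]:roi[2]]=1
    for nm,m,z in [('amber',(H>5)&(H<20)&(S>150)&(V>120),.0145),('blue',(H>100)&(H<125)&(S>120),.02),('yellow',(H>20)&(H<35)&(S>110),.017),('black',(V<45),.015),('white',(S<25)&(V>110),.008)]:
        for c in comps(m&r,60):
            b=rect(c);P=pix2plane(s,b,z);e=P[1]-P[0];e2=P[2]-P[1]
            print(nm,c.sum(),b.mean(0),'P',P.mean(0)[:2],'len',np.linalg.norm(e),np.linalg.norm(e2),'ang',np.arctan2(e[1],e[0])%(np.pi/2),np.arctan2(e2[1],e2[0])%(np.pi/2))
E
python3 - <<'E'
from plate import *
s=np.load('w1.npy',allow_pickle=True).item()
fence(s,(215,100,365,245))
E
```

```text
amber 2116 [283.2941 185.1765] P [0.5082 0.0116] len 0.06309046139941257 0.06324887938087172 ang 0.0851062911711023 0.10216238079314066
blue 661 [285.4905 129.4068] P [0.5227 0.0857] len 0.009282497426891773 0.1177389585579725 ang 1.3612586798793083 1.3879576869699664
blue 672 [344.4839 182.999 ] P [0.5901 0.0011] len 0.11885045213769485 0.01078357698966194 ang 1.3956691735948927 1.3529875729862242
yellow 278 [285.0008 137.4651] P [0.5205 0.0754] len 0.00408949784284038 0.11789716172631579 ang 1.361012127571831 1.3876364894403488
yellow 287 [336.5185 182.9684] P [0.5798 0.0022] len 0.11936263829705666 0.0045722583025435415 ang 1.390375711016528 1.3511101215225345
black 960 [283.4706 184.8824] P [0.5085 0.0117] len 0.0776477310125937 0.07857460813332652 ang 0.08408945393032326 0.1064772410816015
white 8578 [288.7679 176.41  ] P [0.5171 0.0179] len 0.17139757834616468 0.16906594911824982 ang 1.3499791764519402 1.3907258485087381
```

Call:
drive_tool([
  [[0, 0, 0, 4.5, 0, 0, 100], [0, 0, 0, 9, 0, 0, 100], [0, 0, 0, 13, 0, 0, 100], [0, 0, 0, 13, 0, 0, 100], [0, 0, 0, 13, 0, 0, 100], [0, 0, 0, 13, 0, 0, 100]],
])

```text
time: 2.45
tool_pos: [0.5201, 0.159, 0.2805]
ee_rot: [3.141, 0.001, 1.41]
wrist_force: [-1.1, -0.7, -0.9]
width: 0.0941
```

Run:
```python
from plate import *
s=snap('wrist','w2'); np.save('w2.npy',s,allow_pickle=True)
o=robot.get_obs();print(o['tool_pos'],o['ee_rot'],o['time'])
```

```text
[0.5203 0.1585 0.2806] [3.1413 0.0012 1.409 ] 2.5
```

View pics/w2.png

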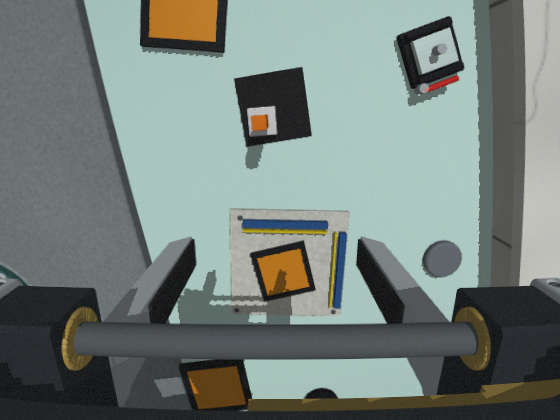

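The mat is at about (273,106), the white foot at (262,121) and the orange handle end at (260,123).

Run:
```python
from plate import *
s=np.load('w2.npy',allow_pickle=True).item()
im=s['img'];H,S,V=cv2.split(cv2.cvtColor(im,cv2.COLOR_BGR2HSV))
cv2.imwrite('pics/w2c.png',cv2.resize(im[60:155,225:320],None,fx=6,fy=6,interpolation=cv2.INTER_NEAREST))
r=np.zeros(H.shape,bool);r[65:150,230:315]=1
or_=(H>3)&(H<20)&(S>150)&r
def pr(nm,m,z):
    b=rect(m);P=pix2plane(s,b,z);e=P[1]-P[0];e2=P[2]-P[1]
    print(nm,m.sum(),b.mean(0),P.mean(0)[:2],np.linalg.norm(e),np.linalg.norm(e2),np.arctan2(e[1],e[0])%(np.pi/2),np.arctan2(e2[1],e2[0])%(np.pi/2))
pr('or',or_,.099); pr('orbright',or_&(V>200),.099)
wh=r&(S<40)&(V>120); pr('white',max(comps(wh|or_),key=lambda c:c.sum()),.017)
bl=r&((V<60)|wh|or_); pr('mat',max(comps(bl),key=lambda c:c.sum()),.003)
c=(-cv2.Rodrigues(np.array(s['rvec'],float))[0].T@np.array(s['tvec'],float).ravel());print(c)
```

```text
or 228 [259.5 122.5] [0.5152 0.2291] 0.015779525377106692 0.015529190084906887 1.408837871319049 1.4048169413415312
orbright 2 [263. 115.] [0.5201 0.2361] 0.0 0.0 0.0 0.0
white 2379 [272. 107.] [0.5301 0.2434] 0.1052052762578868 0.10507960026869291 1.4102442269947675 1.4360647330533334
mat 6832 [272. 107.] [0.53   0.2436] 0.10852456709883383 0.1083949259552797 1.4102442269947673 1.4360647330533325
[0.5332 0.2349 0.4607]
```

View pics/w2c.png

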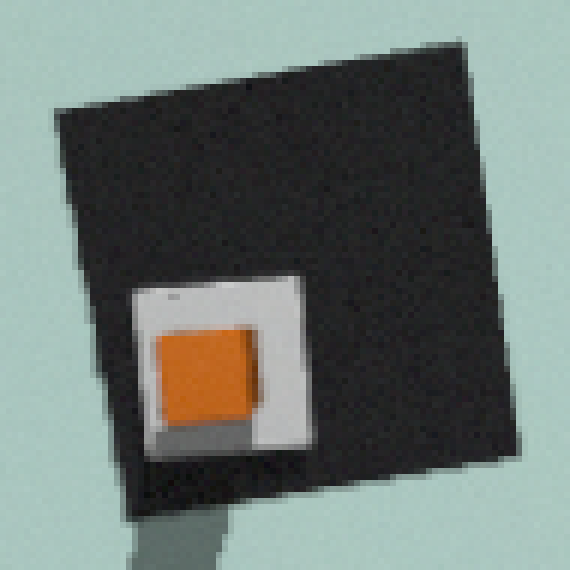

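Run:
```python
from plate import *
s=np.load('w2.npy',allow_pickle=True).item()
def q(n,p,z):
    P=pix2plane(s,np.array(p)/6.+[224.5,59.5],z)
    d=[P[(i+1)%4]-P[i] for i in range(4)]
    print(n,P.mean(0)[:2],[round(float(np.linalg.norm(x)),4) for x in d],[round(float(np.arctan2(x[1],x[0])%(np.pi/2)),3) for x in d])
q('foot',[(132,291),(300,277),(313,447),(145,460)],.017)
q('handle',[(155,333),(248,328),(254,420),(160,428)],.099)
q('mat',[(55,110),(465,42),(520,457),(130,521)],.003)
o=robot.get_obs();print(o['tool_pos'],o['ee_rot'])
```

```text
foot [0.5141 0.2292] [0.0361, 0.036, 0.0368, 0.0358] [1.49, 1.489, 1.486, 1.47]
handle [0.5142 0.2294] [0.0163, 0.0159, 0.0167, 0.0164] [1.461, 1.471, 1.493, 1.447]
mat [0.5318 0.2442] [0.0898, 0.0896, 0.0892, 0.0901] [1.567, 1.567, 0.001, 0.002]
[0.5203 0.1585 0.2806] [3.1413 0.0012 1.409 ]
```

Call:
drive_tool([
  [[0, 0, -0.075, 3.5, -0.9, 2, 100], [0, 0, -0.075, 6.9, -1.7, 6, 100], [0, 0, -0.075, 6.9, -1.7, 10, 100], [0, 0, -0.075, 6.9, -1.7, 14, 100], [0, 0, -0.075, 6.9, -1.7, 18, 100], [0, 0, -0.075, 6.9, -1.7, 21, 100], [0, 0, -0.075, 6.9, -1.7, 23, 100], [0, 0, -0.075, 6.9, -1.7, 24, 100], [0, 0, -0.075, 6.9, -1.7, 24, 100], [0, 0, -0.075, 6.9, -1.7, 24, 100], [0, 0, -0.075, 6.9, -1.7, 24, 100]],
])

```text
time: 3.6
tool_pos: [0.516, 0.2293, 0.0425]
ee_rot: [3.138, -0.0, 1.484]
wrist_force: [0.2, -0.3, -0.5]
width: 0.0939
```

Run:
```python
from plate import *
s=snap('wrist','w3')
o=robot.get_obs();print(o['tool_pos'],o['ee_rot'],o['time'])
```

```text
[0.516  0.2293 0.0424] [ 3.1382 -0.0001  1.4838] 3.65
```

View pics/w3.png

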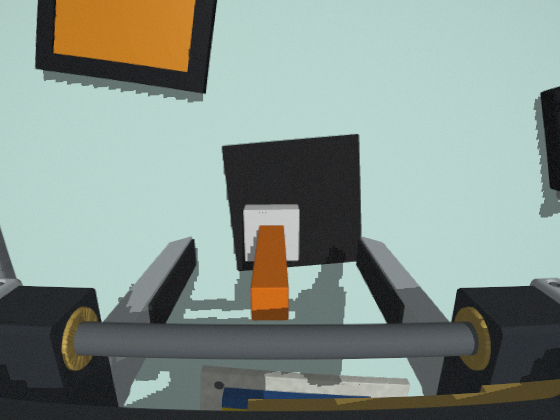

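The handle stands between the fingers, slightly left of centre (270 against 278). Shifting 2 mm and closing.

Call:
drive_tool([
  [[0, 0, 0, 0, -0.2, 0.2, 60], [0, 0, 0, 0, -0.2, 0.2, 30], [0, 0, 0, 0, -0.2, 0.2, 10], [0, 0, 0, 0, -0.2, 0.2, 0], [0, 0, 0, 0, -0.2, 0.2, 0], [0, 0, 0, 0, -0.2, 0.2, 0], [0, 0, 0, 0, -0.2, 0.2, 0], [0, 0, 0, 0, -0.2, 0.2, 0]],
])

```text
time: 4.45
tool_pos: [0.514, 0.2295, 0.0404]
ee_rot: [3.138, -0.0, 1.484]
wrist_force: [0.1, 0.3, 0.7]
width: 0.0333
```

Call:
drive_tool([
  [[0, 0, 0, 0, 0, 0, 0], [0, 0, 0, 0, 0, 0, 0], [0, 0, 0, 0, 0, 0, 0], [0, 0, 0, 0, 0, 0, 0], [0, 0, 0, 0, 0, 0, 0], [0, 0, 0, 0, 0, 0, 0]],
])

```text
time: 5.05
tool_pos: [0.5139, 0.2295, 0.0404]
ee_rot: [3.138, -0.0, 1.484]
wrist_force: [-1.2, -0.6, 0.7]
width: 0.0163
```

Gripped: the width reads 16.3 mm, which matches the handle. Next I'll lift and carry it to the open -x side of the filter, then descend to about 4 mm above pushing height.

Call:
drive_tool([
  [[0, 0, 0, 0, 0, -2, 0], [0, 0, 0, 0, 0, -5, 0], [0, 0, 0.03, -4, -1.3, -6, 0], [0, 0, 0.06, -8, -2.6, -6, 0], [0, 0, 0.094, -12, -3.8, -6, 0], [0, 0, 0.094, -16, -5, -6, 0], [0, 0, 0.094, -20.25, -6.3, -6, 0], [0, 0, 0.094, -20.25, -6.3, -5, 0], [0, 0, 0.094, -20.25, -6.3, -3, 0], [0, 0, 0.094, -20.25, -6.3, -2, 0], [0, 0, 0.094, -20.25, -6.3, -1.2, 0], [0, 0, 0.094, -20.25, -6.3, -1.0, 0], [0, 0, 0.094, -20.25, -6.3, -1.0, 0], [0, 0, 0.094, -20.25, -6.3, -1.0, 0]],
])

```text
time: 6.45
tool_pos: [0.4341, 0.0335, 0.0507]
ee_rot: [3.137, -0.001, 1.39]
wrist_force: [-0.6, -0.3, -0.9]
width: 0.0161
```

Run:
```python
from plate import *
s=snap('wrist','w4');snap('side','s4')
im=cv2.imread('pics/s4.png');cv2.imwrite('pics/s4c.png',cv2.resize(im[150:300,190:340],None,fx=4,fy=4))
o=robot.get_obs();print(o['tool_pos'],o['ee_rot'],o['time'],o['wrist_force'])
```

```text
[0.4342 0.0334 0.0508] [ 3.137  -0.0007  1.3902] 6.55 [ 0.2381 -0.2628 -1.4765]
```

View pics/w4.png

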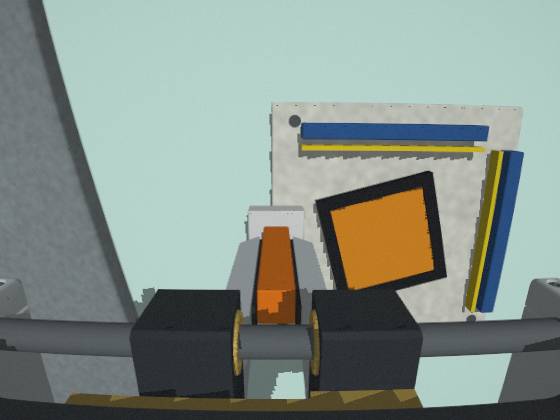

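View pics/s4c.png

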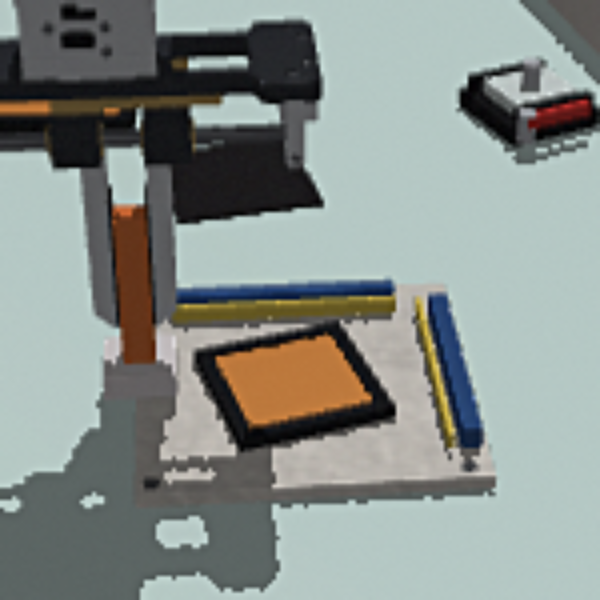

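The foot (275,222) is clear of the filter's near corner (317,202), with the filter turned about 0.27 rad from the plate. I'll lower to pushing height and push slowly along +x, stopping short of the strip.

Call:
drive_tool([
  [[0, 0, 0, 0, 0, 0.2, 0], [0, 0, 0, 0, 0, 0.37, 0], [0, 0, 0, 0, 0.3, 0.37, 0], [0, 0, 0, 0, 0.6, 0.37, 0], [0, 0, 0, 0, 0.85, 0.37, 0], [0, 0, 0, 0, 1.1, 0.37, 0], [0, 0, 0, 0, 1.35, 0.37, 0], [0, 0, 0, 0, 1.6, 0.37, 0], [0, 0, 0, 0, 1.85, 0.37, 0], [0, 0, 0, 0, 2.1, 0.37, 0], [0, 0, 0, 0, 2.35, 0.37, 0], [0, 0, 0, 0, 2.6, 0.37, 0], [0, 0, 0, 0, 2.85, 0.37, 0], [0, 0, 0, 0, 3.1, 0.37, 0], [0, 0, 0, 0, 3.35, 0.37, 0], [0, 0, 0, 0, 3.6, 0.37, 0], [0, 0, 0, 0, 3.85, 0.37, 0], [0, 0, 0, 0, 4.1, 0.37, 0], [0, 0, 0, 0, 4.1, 0.37, 0]],
])

```text
time: 8.45
tool_pos: [0.475, 0.0259, 0.0474]
ee_rot: [3.137, -0.001, 1.39]
wrist_force: [0.4, 0.0, -0.3]
width: 0.0158
```

Run:
```python
from plate import *
s=snap('wrist','w5');fence(s)
o=robot.get_obs();print(o['tool_pos'],o['ee_rot'],o['time'],o['wrist_force'])
```

```text
amber 6638 [359.3994 250.2732] P [0.5309 0.0004] len 0.06106762377214959 0.06366236227568318 ang 1.3436357528903426 1.3027825917689024
amber 2454 [275.5 269.5] P [ 0.4707 -0.0033] len 0.024965278024409 0.06585055692198376 ang 1.3889024045049227 1.4068963599018174
blue 3079 [331.4547 130.715 ] P [0.5225 0.086 ] len 0.009587216010117751 0.11891465876146848 ang 1.355411095232136 1.3901961856970309
blue 3167 [445.28 232.54] P [0.589  0.0015] len 0.1197097380862617 0.01389562255949431 ang 1.385929542507375 1.2727753148310472
yellow 1147 [330. 147.] P [0.5206 0.076 ] len 0.12039430147714743 0.003821045169627946 ang 1.3951646496483694 1.4980633772341352
yellow 1717 [429.7954 232.2207] P [0.5795 0.0024] len 0.12100572438003969 0.007649615309895974 ang 1.392976843514442 1.2847065546215903
yellow 408 [237.159  342.5036] P [ 0.4317 -0.0561] len 0.058824505690806564 0.006354587716560494 ang 1.330350848586814 1.3672569777546573
yellow 379 [314.1312 342.0088] P [ 0.4887 -0.0662] len 0.006710509059198596 0.05800708137376807 ang 1.4081946220768957 1.4524483988312111
yellow 4622 [243.4622 400.903 ] P
[... 955 characters left out ...]
en 0.16955867265912117 0.1588493764275283 ang 1.400464654454664 1.548162255971552
white 6022 [  9.3819 231.0061] P [0.2801 0.0526] len 0.05009597057695086 0.15262923614153243 ang 0.0695570672260421 1.5705760740998114
white 166 [548.5 285.5] P [ 0.6788 -0.0609] len 0.018978137308864235 0.013952816152029516 ang 1.352209782535667 0.09412292240800224
white 197 [419.3291 311.2732] P [ 0.5728 -0.0611] len 0.013798091005042739 0.03512715196769841 ang 0.6692474812542514 0.5827404453756154
white 2001 [ 72.8976 373.0219] P [ 0.2847 -0.0716] len 0.0515270532174341 0.05276598436086844 ang 0.09216672601381791 1.387744058684408
[0.4748 0.0259 0.0474] [ 3.1365 -0.0005  1.3901] 8.5 [-0.9237  0.1431 -0.6186]
```

View pics/w5.png

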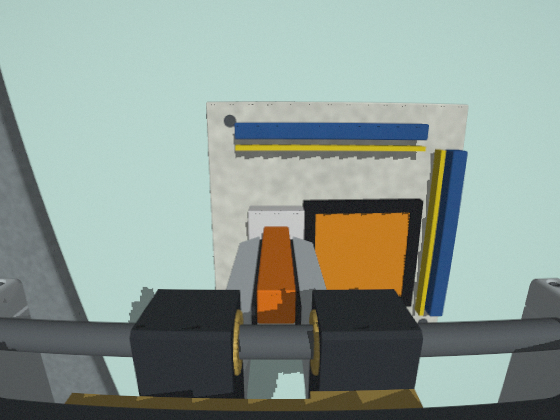

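The filter is flush with the foot and nearly square, about 5 mm from the far strip (filter edge at x≈421, strip at ≈430). Continuing in small steps and watching the force.

Call:
drive_tool([
  [[0, 0, 0, 0, 0.15, 0, 0], [0, 0, 0, 0, 0.3, 0, 0], [0, 0, 0, 0, 0.45, 0, 0], [0, 0, 0, 0, 0.6, 0, 0], [0, 0, 0, 0, 0.7, 0, 0], [0, 0, 0, 0, 0.7, 0, 0]],
])

```text
time: 9.1
tool_pos: [0.482, 0.0246, 0.0474]
ee_rot: [3.136, -0.0, 1.39]
wrist_force: [-0.8, 0.5, -0.8]
width: 0.0161
```

Call:
drive_tool([
  [[0, 0, 0, 0, 0.05, 0, 0], [0, 0, 0, 0, 0.1, 0, 0], [0, 0, 0, 0, 0.1, 0, 0]],
])

```text
time: 9.4
tool_pos: [0.483, 0.0244, 0.0474]
ee_rot: [3.136, -0.0, 1.39]
wrist_force: [-0.7, 0.5, -1.4]
width: 0.0162
```

Run:
```python
from plate import *
s=snap('wrist','w6');cv2.imwrite('pics/w6c.png',cv2.resize(s['img'][90:330,200:480],None,fx=2.5,fy=2.5))
o=robot.get_obs();print(o['tool_pos'],o['ee_rot'],o['time'],o['wrist_force'])
```

```text
[0.4829 0.0244 0.0474] [ 3.1362 -0.0005  1.3901] 9.45 [-0.0325  0.1439 -0.9622]
```

View pics/w6c.png

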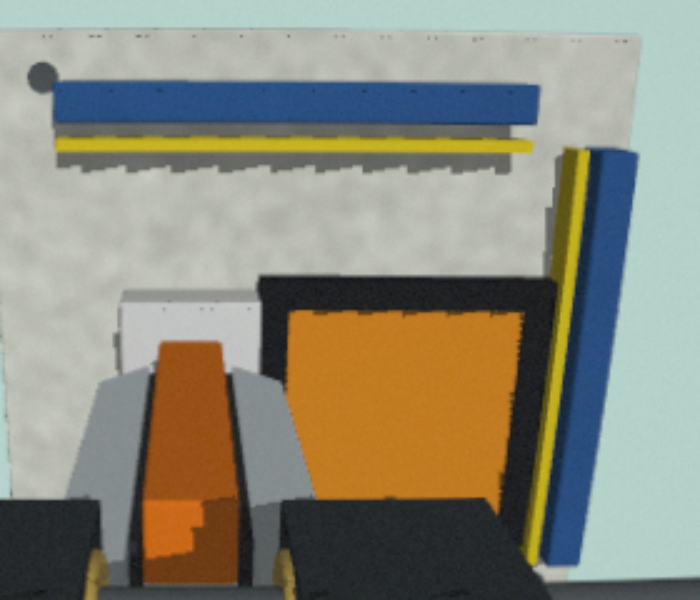

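The filter's far edge is now at the yellow strip (crop x≈550). About 4 mm of strip travel remains.

Call:
drive_tool([
  [[0, 0, 0, 0, 0.07, 0, 0], [0, 0, 0, 0, 0.14, 0, 0], [0, 0, 0, 0, 0.2, 0, 0], [0, 0, 0, 0, 0.2, 0, 0]],
])

```text
time: 9.85
tool_pos: [0.4851, 0.024, 0.0474]
ee_rot: [3.136, -0.0, 1.39]
wrist_force: [-0.2, 0.1, -0.3]
width: 0.0163
```

Call:
drive_tool([
  [[0, 0, 0, 0, 0.05, 0, 0], [0, 0, 0, 0, 0.1, 0, 0], [0, 0, 0, 0, 0.1, 0, 0]],
])

```text
time: 10.15
tool_pos: [0.4855, 0.0239, 0.0474]
ee_rot: [3.137, -0.0, 1.39]
wrist_force: [-3.3, 0.4, 1.4]
width: 0.0157
```

Call:
drive_tool([
  [[0, 0, 0, 0, 0.05, 0, 0], [0, 0, 0, 0, 0.05, 0, 0]],
])

```text
time: 10.35
tool_pos: [0.4856, 0.0239, 0.0473]
ee_rot: [3.139, -0.0, 1.39]
wrist_force: [-2.9, 0.7, 0.4]
width: 0.0161
```

Run:
```python
from plate import *
s=snap('wrist','w7');cv2.imwrite('pics/w7c.png',cv2.resize(s['img'][90:330,200:480],None,fx=2.5,fy=2.5))
o=robot.get_obs();print(o['tool_pos'],o['ee_rot'],o['time'],o['wrist_force'])
```

```text
[0.4856 0.0239 0.0473] [ 3.1385 -0.0003  1.3901] 10.4 [-3.3318  0.6446  1.1812]
```

View pics/w7c.png

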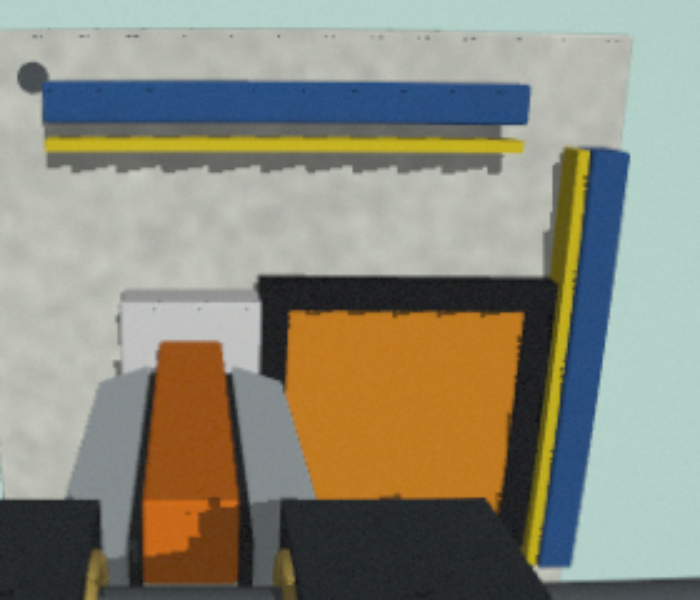

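At the stop: the tool halted at x = 0.4856 with 3.3 N on the wrist. Measuring the filter's y before going round to its -y side.

Run:
```python
from plate import *
s=snap('wrist')
def P(uv,z): 
    d=pix2plane(s,np.array(uv)/2.5+[200-.3,90-.3],z)[:,:2]-[0.517,0.018]
    c,n=np.cos(-.181),np.sin(-.181); return np.c_[d@[c,n],d@[-n,c]]*1000
print('filter +y edge top',P([(262,277),(555,279)],.015))
print('filter far corner',P([(557,281)],.015))
print('left strip inner top',P([(45,153),(520,153)],.017),'fence inner top',P([(45,123),(528,124)],.02))
print('foot',P([(122,303),(262,303)],.0235))
print('plate +y edge',P([(5,29),(630,36)],.008))
```

```text
filter +y edge top [[-11.9968  22.2214]
 [ 66.7732  21.7267]]
filter far corner [[67.3922 21.1735]]
left strip inner top [[-67.451   54.9267]
 [ 52.9357  55.3531]] fence inner top [[-66.6482  62.5867]
 [ 53.0843  62.8731]]
foot [[-48.3161  17.5655]
 [-12.6254  17.5634]]
plate +y edge [[-77.9604  85.4464]
 [ 83.2092  85.1167]]
```

Call:
drive_tool([
  [[0, 0, 0, 0, -0.3, 0, 0], [0, 0, 0, 0, -1.0, 0, 0], [0, 0, 0, 0, -1.2, -1, 0], [0, 0, 0, -1, -1.2, -3, 0], [0, 0, 0, -4.5, -1.2, -3, 0], [0, 0, 0, -8.4, -1.2, -3, 0], [0, 0, 0, -8.4, 2, -3, 0], [0, 0, 0, -8.4, 5, -3, 0], [0, 0, 0, -8.4, 5.9, -3, 0], [0, 0, 0, -8.4, 5.9, -2, 0], [0, 0, 0, -8.4, 5.9, -1, 0], [0, 0, 0, -8.4, 5.9, -0.5, 0], [0, 0, 0, -8.4, 5.9, -0.5, 0], [0, 0, 0, -8.4, 5.9, -0.5, 0]],
])

```text
time: 11.85
tool_pos: [0.5278, -0.069, 0.0522]
ee_rot: [3.139, -0.0, 1.39]
wrist_force: [-0.1, -0.4, -0.7]
width: 0.016
```

Run:
```python
from plate import *
s=snap('wrist','w8');s=snap('side','s8');cv2.imwrite('pics/s8c.png',cv2.resize(s['img'][150:300,190:340],None,fx=4,fy=4))
o=robot.get_obs();print(o['tool_pos'],o['ee_rot'],o['time'],o['wrist_force'],o['width'])
```

```text
[ 0.5286 -0.0692  0.0529] [ 3.1376 -0.0003  1.3903] 11.95 [-0.0894  0.2043 -0.2903] 0.01604793942495175
```

View pics/w8.png

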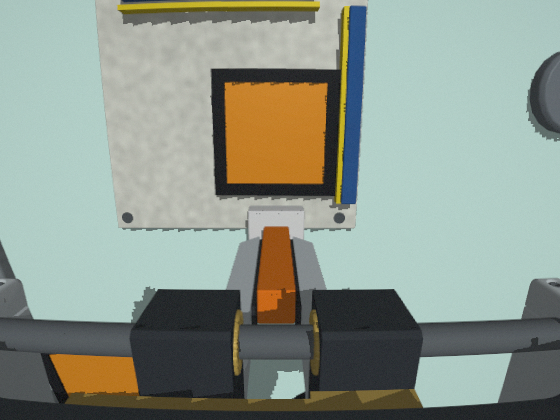

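View pics/s8c.png

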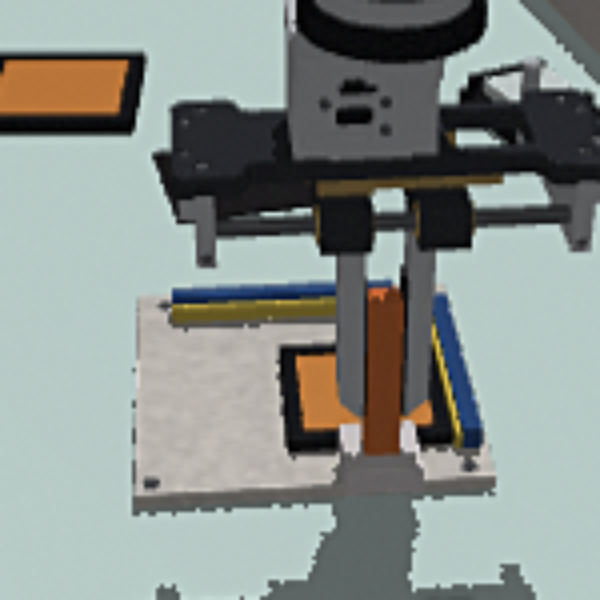

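The foot (277,220) is centred on the filter's -y side, with a gap of about 8 mm. The filter still lies along the far strip. Lowering and pushing +y, stopping short of the strip.

Call:
drive_tool([
  [[0, 0, 0, 0, 0, 0.3, 0], [0, 0, 0, 0, 0, 0.55, 0], [0, 0, 0, 0.3, 0, 0.55, 0], [0, 0, 0, 0.6, 0, 0.55, 0], [0, 0, 0, 0.8, 0, 0.55, 0], [0, 0, 0, 1.0, 0, 0.55, 0], [0, 0, 0, 1.25, 0, 0.55, 0], [0, 0, 0, 1.5, 0, 0.55, 0], [0, 0, 0, 1.75, 0, 0.55, 0], [0, 0, 0, 2.0, 0, 0.55, 0], [0, 0, 0, 2.25, 0, 0.55, 0], [0, 0, 0, 2.5, 0, 0.55, 0], [0, 0, 0, 2.75, 0, 0.55, 0], [0, 0, 0, 3.0, 0, 0.55, 0], [0, 0, 0, 3.25, 0, 0.55, 0], [0, 0, 0, 3.5, 0, 0.55, 0], [0, 0, 0, 3.7, 0, 0.55, 0], [0, 0, 0, 3.7, 0, 0.55, 0]],
])

```text
time: 13.75
tool_pos: [0.5353, -0.0325, 0.0475]
ee_rot: [3.137, -0.001, 1.391]
wrist_force: [0.2, 0.6, -1.2]
width: 0.0164
```

Run:
```python
from plate import *
s=snap('wrist','w9');cv2.imwrite('pics/w9c.png',cv2.resize(s['img'][10:250,180:460],None,fx=2.5,fy=2.5))
o=robot.get_obs();print(o['tool_pos'],o['ee_rot'],o['time'],o['wrist_force'],o['width'])
```

```text
[ 0.5354 -0.0326  0.0475] [ 3.1374 -0.0006  1.3906] 13.8 [-0.6333  0.0172 -0.482 ] 0.01591865775903916
```

View pics/w9c.png

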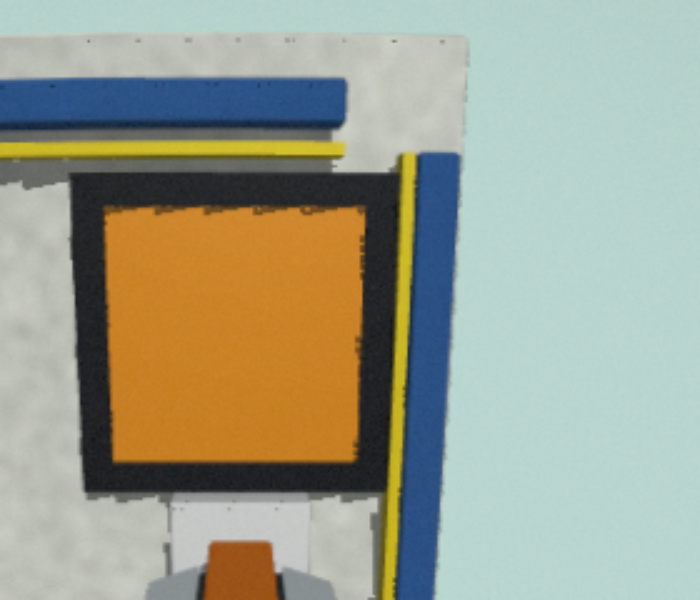

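The filter is about 4 mm from the left strip (crop y 173 against 158) and still pressing the far strip. Continuing in small steps.

Call:
drive_tool([
  [[0, 0, 0, 0.1, 0, 0, 0], [0, 0, 0, 0.2, 0, 0, 0], [0, 0, 0, 0.3, 0, 0, 0], [0, 0, 0, 0.4, 0, 0, 0], [0, 0, 0, 0.4, 0, 0, 0]],
])

```text
time: 14.3
tool_pos: [0.5361, -0.0285, 0.0475]
ee_rot: [3.137, -0.001, 1.391]
wrist_force: [-0.1, -0.3, -1.4]
width: 0.0159
```

Call:
drive_tool([
  [[0, 0, 0, 0.07, 0, 0, 0], [0, 0, 0, 0.14, 0, 0, 0], [0, 0, 0, 0.2, 0, 0, 0], [0, 0, 0, 0.2, 0, 0, 0]],
])

```text
time: 14.7
tool_pos: [0.5365, -0.0265, 0.0475]
ee_rot: [3.137, -0.001, 1.391]
wrist_force: [0.3, -0.6, -1.4]
width: 0.0162
```

Call:
drive_tool([
  [[0, 0, 0, 0.05, 0, 0, 0], [0, 0, 0, 0.1, 0, 0, 0], [0, 0, 0, 0.1, 0, 0, 0]],
])

```text
time: 15.0
tool_pos: [0.5367, -0.0254, 0.0475]
ee_rot: [3.137, -0.001, 1.391]
wrist_force: [-0.4, 0.1, -1.1]
width: 0.0157
```

Call:
drive_tool([
  [[0, 0, 0, 0.05, 0, 0, 0], [0, 0, 0, 0.1, 0, 0, 0], [0, 0, 0, 0.1, 0, 0, 0]],
])

```text
time: 15.3
tool_pos: [0.5368, -0.0247, 0.0476]
ee_rot: [3.137, -0.0, 1.391]
wrist_force: [-0.6, -1.7, -0.9]
width: 0.0157
```

Run:
```python
from plate import *
s=snap('wrist','w10');cv2.imwrite('pics/w10c.png',cv2.resize(s['img'][10:250,180:460],None,fx=2.5,fy=2.5))
o=robot.get_obs();print(o['tool_pos'],o['ee_rot'],o['time'],o['wrist_force'],o['width'])
```

```text
[ 0.5368 -0.0247  0.0475] [ 3.1373 -0.0003  1.3907] 15.35 [ 0.139  -2.0051 -0.9228] 0.015629886618827346
```

View pics/w10c.png

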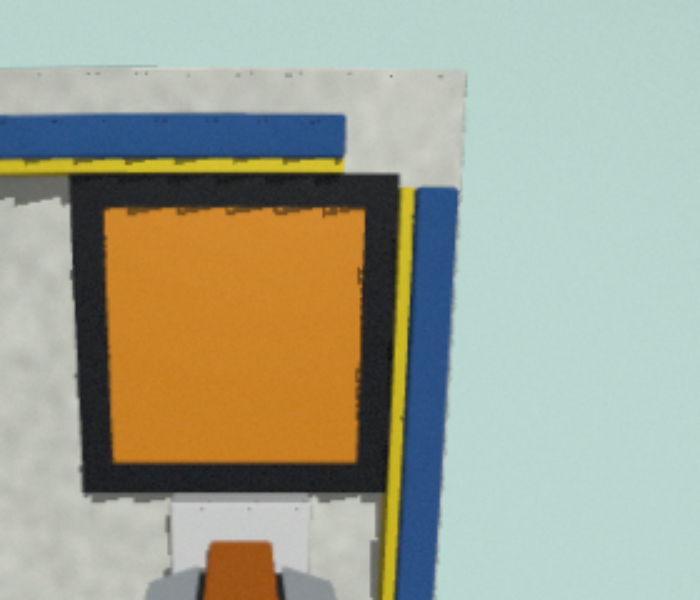

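The left strip has closed to the fence and force is building (about 2 N). One more gentle press.

Call:
drive_tool([
  [[0, 0, 0, 0.08, 0, 0, 0], [0, 0, 0, 0.12, 0, 0, 0], [0, 0, 0, 0.12, 0, 0, 0], [0, 0, 0, 0.12, 0, 0, 0]],
])

```text
time: 15.75
tool_pos: [0.5369, -0.0245, 0.0476]
ee_rot: [3.137, 0.002, 1.391]
wrist_force: [-0.3, -4.9, -0.1]
width: 0.016
```

Call:
drive_tool([
  [[0, 0, 0, 0.1, 0, 0, 0], [0, 0, 0, 0.1, 0, 0, 0], [0, 0, 0, 0.1, 0, 0, 0]],
])

```text
time: 16.05
tool_pos: [0.537, -0.0244, 0.0476]
ee_rot: [3.137, 0.003, 1.39]
wrist_force: [-1.2, -4.8, 0.4]
width: 0.0156
```

Run:
```python
from plate import *
s=snap('wrist','w11');cv2.imwrite('pics/w11c.png',cv2.resize(s['img'][10:250,180:460],None,fx=2.5,fy=2.5))
o=robot.get_obs();print(o['tool_pos'],o['ee_rot'],o['time'],o['wrist_force'],o['width'])
```

```text
[ 0.537  -0.0244  0.0476] [3.1373 0.0034 1.3904] 16.1 [-2.0131 -5.546  -0.4804] 0.015753738727104002
```

View pics/w11c.png

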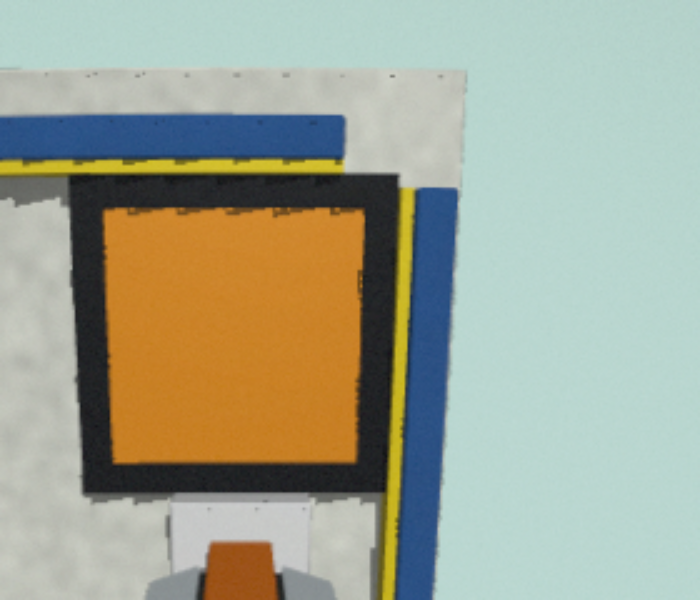

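Left stop reached (about 5 N, no further motion), with both strips closed and the edges parallel. I'll now check the +x side again with a second gentle press there.

Call:
drive_tool([
  [[0, 0, 0, -0.3, 0, 0, 0], [0, 0, 0, -1.0, 0, 0, 0], [0, 0, 0, -1.4, 0, -1, 0], [0, 0, 0, -1.4, -1, -3, 0], [0, 0, 0, -1.4, -4, -3, 0], [0, 0, 0, -1.4, -7, -3, 0], [0, 0, 0, 1, -7, -3, 0], [0, 0, 0, 4, -7, -3, 0], [0, 0, 0, 5.8, -7, -3, 0], [0, 0, 0, 5.8, -7, -2, 0], [0, 0, 0, 5.8, -7, -1, 0], [0, 0, 0, 5.8, -7, -0.3, 0], [0, 0, 0, 5.8, -7, 0, 0], [0, 0, 0, 5.8, -7, 0, 0], [0, 0, 0, 5.8, -6.8, 0, 0], [0, 0, 0, 5.8, -6.5, 0, 0], [0, 0, 0, 5.8, -6.4, 0, 0], [0, 0, 0, 5.8, -6.4, 0, 0]],
])

```text
time: 17.9
tool_pos: [0.4848, 0.044, 0.0474]
ee_rot: [3.137, 0.003, 1.39]
wrist_force: [0.4, -0.1, -0.6]
width: 0.0154
```

Run:
```python
from plate import *
s=snap('wrist','w12')
o=robot.get_obs();print(o['tool_pos'],o['ee_rot'],o['time'],o['wrist_force'],o['width'])
```

```text
[0.4846 0.0441 0.0473] [3.137  0.0034 1.3904] 17.95 [-0.0427 -0.2838 -1.5519] 0.01577852209232392
```

View pics/w12.png

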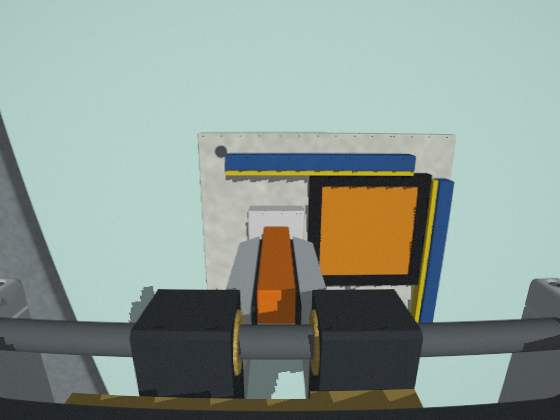

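The left strip has stayed in. The foot (277,220) is about 4 mm short of the filter edge (309). Approaching gently.

Call:
drive_tool([
  [[0, 0, 0, 0, 0.15, 0, 0], [0, 0, 0, 0, 0.3, 0, 0], [0, 0, 0, 0, 0.38, 0, 0], [0, 0, 0, 0, 0.38, 0, 0]],
])

```text
time: 18.35
tool_pos: [0.4885, 0.0434, 0.0473]
ee_rot: [3.137, 0.003, 1.39]
wrist_force: [-0.1, -0.0, -0.6]
width: 0.0162
```

Call:
drive_tool([
  [[0, 0, 0, 0, 0.06, 0, 0], [0, 0, 0, 0, 0.12, 0, 0], [0, 0, 0, 0, 0.12, 0, 0]],
])

```text
time: 18.65
tool_pos: [0.4892, 0.0433, 0.0472]
ee_rot: [3.138, 0.003, 1.39]
wrist_force: [-1.8, 0.4, -0.6]
width: 0.016
```

Call:
drive_tool([
  [[0, 0, 0, 0, 0.08, 0, 0], [0, 0, 0, 0, 0.12, 0, 0], [0, 0, 0, 0, 0.12, 0, 0]],
])

```text
time: 18.95
tool_pos: [0.4894, 0.0433, 0.047]
ee_rot: [3.141, 0.003, 1.391]
wrist_force: [-5.0, 0.8, 2.3]
width: 0.016
```

Call:
drive_tool([
  [[0, 0, 0, 0, 0.12, 0, 0], [0, 0, 0, 0, 0.12, 0, 0], [0, 0, 0, 0, 0.12, 0, 0]],
])

```text
time: 19.25
tool_pos: [0.4894, 0.0433, 0.0469]
ee_rot: [-3.14, 0.004, 1.391]
wrist_force: [-5.2, 1.1, 3.5]
width: 0.0158
```

Run:
```python
from plate import *
s=snap('wrist','w13');cv2.imwrite('pics/w13c.png',cv2.resize(s['img'][110:350,190:470],None,fx=2.5,fy=2.5))
o=robot.get_obs();print(o['tool_pos'],o['ee_rot'],o['time'],o['wrist_force'],o['width'])
```

```text
[0.4895 0.0433 0.0469] [-3.1399  0.0036  1.3906] 19.3 [-5.4709  0.5945  2.8062] 0.01620192528161875
```

View pics/w13c.png

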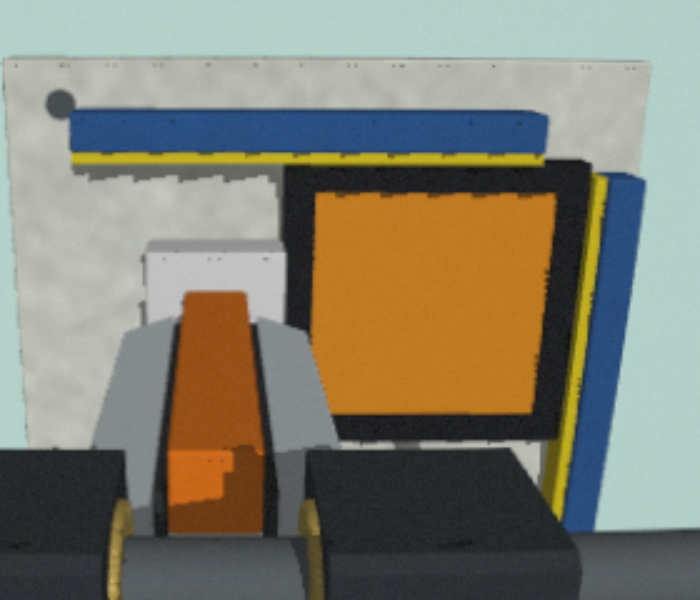

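Held at the same stop as before (plate x −31.7 mm against −32.0) with 5 N, both strips in and the edges parallel. Backing off, lifting, and carrying the pusher back to the mat.

Call:
drive_tool([
  [[0, 0, 0, 0, -0.3, 0, 0], [0, 0, 0, 0, -1.0, 0, 0], [0, 0, 0, 0, -1.4, -1, 0], [0, 0, 0, 0, -1.4, -4, 0], [0, 0, 0, 2, -1.2, -5, 0], [0, 0, 0, 6, -0.8, -5, 0], [0, 0, 0, 10, -0.4, -5, 0], [0, 0, 0, 14, 0, -5, 0], [0, 0, 0, 18, 0.2, -5, 0], [0, 0, 0, 19.8, 0.2, -4, 0], [0, 0, 0, 19.8, 0.2, -2, 0], [0, 0, 0, 19.8, 0.2, -0.5, 0], [0, 0, 0, 19.8, 0.2, 0, 0], [0, 0, 0, 19.8, 0.2, 0.3, 0], [0, 0, 0, 19.8, 0.2, 0.3, 0], [0, 0, 0, 19.8, 0.2, 0.3, 0]],
])

```text
time: 20.9
tool_pos: [0.5276, 0.2374, 0.0441]
ee_rot: [-3.141, 0.003, 1.39]
wrist_force: [-0.1, 0.0, -0.5]
width: 0.0159
```

Run:
```python
from plate import *
s=snap('wrist','w14');s=snap('side','s14');cv2.imwrite('pics/s14c.png',cv2.resize(s['img'][120:280,190:350],None,fx=3.75,fy=3.75))
o=robot.get_obs();print(o['tool_pos'],o['ee_rot'],o['time'],o['wrist_force'],o['width'])
```

```text
[0.5276 0.2376 0.0442] [-3.1415  0.0027  1.3901] 21.0 [ 0.3315  0.4712 -0.9343] 0.016025154198889422
```

View pics/w14.png

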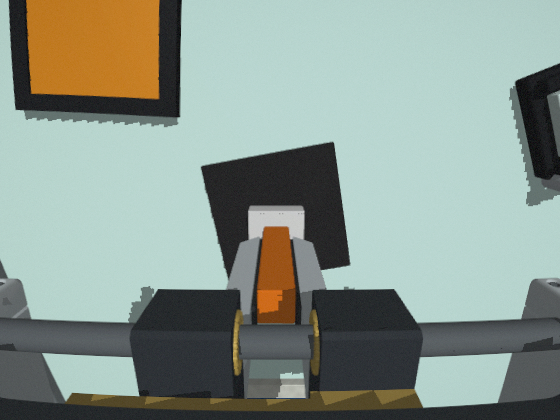

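View pics/s14c.png

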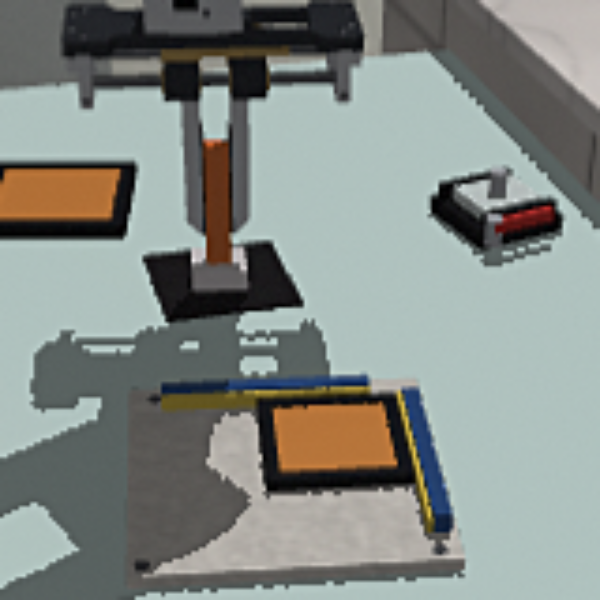

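The pusher is upright above the middle of the mat, and the filter sits in the corner. Lowering until it touches.

Call:
drive_tool([
  [[0, 0, 0, 0, 0, 0.15, 0], [0, 0, 0, 0, 0, 0.3, 0], [0, 0, 0, 0, 0, 0.38, 0], [0, 0, 0, 0, 0, 0.38, 0], [0, 0, 0, 0, 0, 0.38, 0]],
])

```text
time: 21.5
tool_pos: [0.5276, 0.2376, 0.0404]
ee_rot: [-3.142, 0.003, 1.39]
wrist_force: [-0.3, 0.4, -1.3]
width: 0.0155
```

Call:
drive_tool([
  [[0, 0, 0, 0, 0, 0.05, 0], [0, 0, 0, 0, 0, 0.08, 0], [0, 0, 0, 0, 0, 0.08, 0]],
])

```text
time: 21.8
tool_pos: [0.5276, 0.2376, 0.0404]
ee_rot: [3.141, 0.003, 1.39]
wrist_force: [-2.2, -1.6, 5.4]
width: 0.0157
```

Contact felt (5.4 N, z = 0.0404). Opening the fingers.

Call:
drive_tool([
  [[0, 0, 0, 0, 0, 0, 20], [0, 0, 0, 0, 0, 0, 40], [0, 0, 0, 0, 0, 0, 60], [0, 0, 0, 0, 0, 0, 80], [0, 0, 0, 0, 0, 0, 80], [0, 0, 0, 0, 0, 0, 80], [0, 0, 0, 0, 0, 0, 80], [0, 0, 0, 0, 0, 0, 80]],
])

```text
time: 22.6
tool_pos: [0.5276, 0.2376, 0.0403]
ee_rot: [3.141, 0.003, 1.39]
wrist_force: [-0.4, -0.7, 0.4]
width: 0.071
```

Call:
drive_tool([
  [[0, 0, 0, 0, 0, -2, 80], [0, 0, 0, 0, 0, -5, 80], [0, 0, 0, 0, 0, -9, 80], [0, 0, 0, 0, 0, -13, 80], [0, 0, 0, -4, 0, -17, 80], [0, 0, 0, -8, 0, -21, 80], [0, 0, 0, -12, 0, -23, 80], [0, 0, 0, -16, 0, -23, 80], [0, 0, 0, -16, 0, -23, 80], [0, 0, 0, -16, 0, -23, 80], [0, 0, 0, -16, 0, -23, 80]],
])

```text
time: 23.7
tool_pos: [0.4988, 0.0816, 0.27]
ee_rot: [-3.14, 0.002, 1.391]
wrist_force: [0.4, 1.0, -0.6]
width: 0.0753
```

Run:
```python
from plate import *
s=snap('wrist','w15');s2=snap('top','t15');cv2.imwrite('pics/w15c.png',cv2.resize(s['img'][0:260,150:430],None,fx=2.3,fy=2.3,interpolation=cv2.INTER_CUBIC))
s3=snap('side','s15')
fence(s,(200,60,420,300))
o=robot.get_obs();print(o['tool_pos'],o['ee_rot'],o['time'],o['wrist_force'],o['width'])
```

```text
amber 2107 [317. 203.] P [0.5475 0.032 ] len 0.06397949568610155 0.061870918884877814 ang 1.3933443445933 1.4439245624487451
blue 677 [292.5 168.5] P [0.5226 0.0858] len 0.009174521779253361 0.11808917750147485 ang 1.3702505723567024 1.392853432982575
blue 411 [352.919  207.4254] P [0.5937 0.0184] len 0.08508013032972829 0.009188972101798582 ang 1.3843387665986688 1.326092026935513
yellow 234 [292.5 174. ] P [0.5215 0.0781] len 0.11963690816719019 0.002668513047122925 ang 1.3926795044126112 1.4390845178734997
yellow 180 [347.6744 206.4763] P [0.5874 0.0201] len 0.08289699629721856 0.004457541338652603 ang 1.3778065773490922 1.3220449269622914
black 1197 [281.5  71.5] P [0.5294 0.2065] len 0.08692594421641535 0.027135653594528925 ang 1.3929596345548498 1.4168945509708641
black 990 [318. 203.] P [0.5488 0.0316] len 0.07836826134479591 0.07954174729274034 ang 1.4015979502174336 1.3937205366099745
black 350 [205.  265.5] P [ 0.376  -0.0315] len 0.014090237605342858 0.08038525402610144 ang 1.395543506089738 1.3339782935175535
black 902 [351.939  273.3129] P [ 0.5828 -0.0821] len 0.025256825013375696 0.10989475103258696 ang 0.3547596104869264 0.3373411578004979
white 8740 [296.5 212.5] P [0.5177 0.0181] len 0.16829768749607463 0.17088043405694708 ang 1.3933850517702444 1.460391891154067
white 1068 [369.3826 265.3322] P [ 0.6109 -0.0781] len 0.02988821925606376 0.12089303982172113 ang 0.478275404053358 0.4565500886084237
[0.4988 0.082  0.2699] [-3.1401  0.0028  1.3923] 23.85 [-0.7865  0.2888  0.5355] 0.07520149580246209
```

View pics/w15c.png

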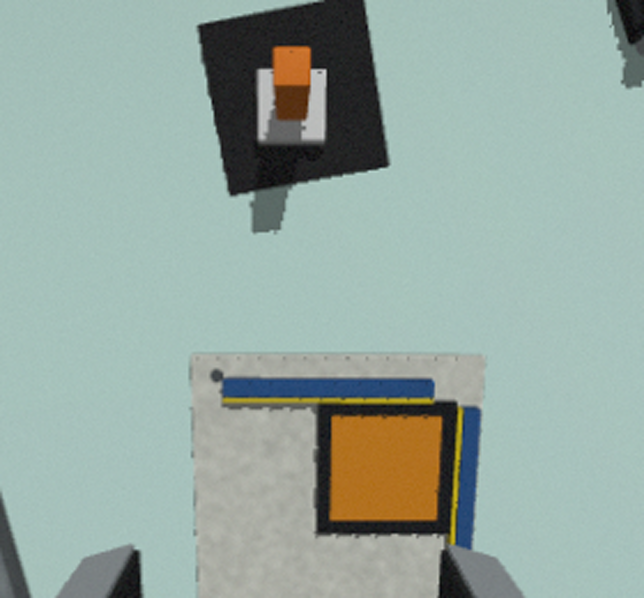

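View pics/s15.png

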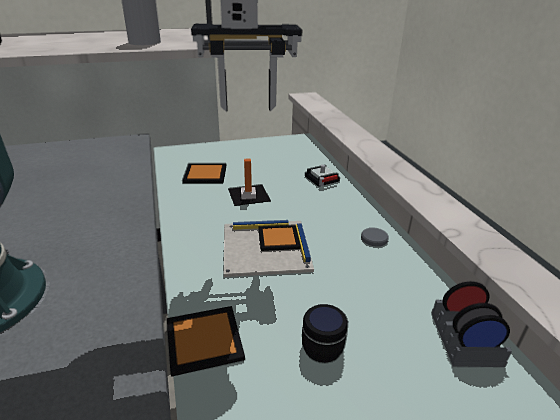

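The pusher stands on the mat (crop 292,100). The filter is in the corner with both strips in and its sides parallel to the fences. The lens, cap and rack are at the same pixels as at the start, and the gripper is clear. Handing in.

```bash
python3 -c "
from bench import robot
print(robot.close_job())"
```

```text
the job is handed in; nothing more can be done
None
```

I used the pusher to slide the smallest filter home against both fences, then stood it back on its mat, let go and handed the job in at about 24 s.

**Filter:** I pushed it square along +x to the far stop, which I felt at about 3 N. I then pushed +y to the left stop at about 5 N, and pressed +x again at about 5 N. The second +x stop was within 0.3 mm of the first. These are wrist readings at the end of each move, and the highest was 5.9 N, well under the 15 N limit.

**Last pictures:**
- Both yellow strips are pressed in.
- The filter's sides measure within about 0.01 rad of the fences. One noisier estimate from the amber area's short side was about 0.05 rad off; I put that down to perspective, and the frame's outline does not show it.
- The pusher stands upright near the middle of the mat.
- The gripper is clear, and the lens, cap and rack look unmoved in the side view.

I judged the strip travel by feel and from the pictures, since it can't be read directly. The hand-in gave no verdict.

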